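Switch on the guarded bench power station

ROBOT

A 7-joint arm with a two-finger parallel gripper is mounted at the origin on a cart in front of the work surface, level with it; the furniture and walls round the work are solid. World frame = base frame: x ahead of the robot, y to its left, z up, the work surface at z = 0. Lengths are in mm, angles in rad, forces in N, time in s.
With the tool pointing down it reaches from about 400 to 875 mm from the base axis. Payload 19.3 kg.
Tool frame: the origin (TCP) lies on the centre line of the jaws, within the pads' length; the fingertips stand 19 mm ahead of it and the grasp point (between the pads) is the TCP (r.tcp_to_tips is the distance from the TCP to the fingertips, in mm); z points along the fingers, y is the line along which they close (so a half turn about z gives the same grasp; the last joint's range is limited). The gripper opens to 85 mm and grips with 20 to 120 N. Pads are 22 mm wide; open, the fingers measure 114 mm over their backs; the gripper's body (76 mm by 85 mm) begins 54 mm behind the grasp point. The pads swing forward as they close: fully open they stand 13 mm farther back than shut.
Start: joints at [-1.251, 0.521, -0.036, 1.599, 0.021, 1.021, -0.113], TCP at [237.52, 578.1, 250.291] pointing down, gripper open.
Joint ranges: [-2.91, 2.91], [-0.3, 2.13], [-1.5, 1.42], [0.17, 2.43], [-1.26, 4.41], [0.16, 1.93], [-2.52, 2.52]. Speed limits (rad/s): [1.89, 1.89, 2.39, 2.39, 3.01, 3.01, 3.01].

INTERFACE

Orientations are given as a rotation vector (axis times angle).
In Python, from workcell import r, vision gives the robot as it stands.
- The arm moves only by the tool step_arm, never from a script. Its argument "moves" is a list of rows, each a list of 4 numbers: the shift along the tool's x, y, z in cm, then the turn about the tool's z in rad. In form: [[tx, ty, tz, yaw], ...]. A call has 1 to 12 rows; each row shifts and turns the commanded pose from where the row before left it, along the tool's axes as they then stand; what a row does not reach is not made up. A row lasts 1/10 s, in which the tool goes at most 50 mm and 8.59 degrees, less where a joint would pass 70% of its speed; a pose out of reach is approached as far as the arm can. A call is refused whole if a number of a shift passes 5 or a number of a turn 0.15, either way. A call with a gripper value outside its range is refused whole. "hand" is the gripper's target within -1 to 1 (shut at 1, half-way at 0, fully open at -1), set as the call begins (left out, the last holds). The fingers move at their own pace and stop on an object; "newtons" is the grip in N (left out, the last holds). Time passes only in rows, so rows that do not move let the fingers close. It gives the time, the measured TCP pose, the force, the opening and the grip force at its end, in the units of the state.
- r.read_state(): the state, without advancing time (a new reading comes with each control period).
- vision.read_camera(name): name is "side" or "top"; returns (picture, depth): 480x640x3 uint8, red, green, blue; 480x640 float32, mm along the optical axis (not along the pixel's ray), 0 where there is no reading.
- vision.camera_params(name): a dict with "mtx" (3x3 intrinsics, pixels), "k1" (the pictures are not rectified: a ray, as slopes to the right and down, at radius r is drawn at 1 + k1 r^2 times it, then the intrinsics apply), "world_to_cam" (4x4, takes a point from world to camera coordinates). Camera axes: x right, y down, z forward; pixel columns grow to the right and rows downward; lengths in mm; the calibration is good to about 2 mm. A picture is of the moment at which its call begins. camera_params takes no time and is no camera call.
- r.finish_job(): hands the job in; it is judged then, once.
The state is a dict: "time": time; "q": joint angles; "joint_vel": joint speeds; "joint_torque": joint torques, N m; "eef_pos": TCP position; "orientation": TCP orientation; "force": force on the tool from outside, world axes, zero at the start; "torque": the same for the moment, N m; "gripper_width": finger opening in mm; "gripper_force": force on a finger pad.
Only numpy, scipy, OpenCV 4.12 (cv2) and the standard library are available. Lean on these libraries where they do the work, as an engineer would, in place of code of your own. Each camera call takes 0.05 s, during which the arm holds its last target. There are 200 camera calls.

TASK

Switch on the power station with the red guard: with a fingertip, gently push up the hinged red guard by the roller on its front edge, push the lever beneath it over to the back while the guard is still up, then draw the finger out so that the guard drops shut. Grip and pick up nothing, do not shove the stations about, and leave the yellow-guarded station and the other things on the bench alone.

Things in the scene. Friction and masses are not known exactly. Their poses are not given: they have to be found in the camera images.
- red_box: bench power station with the red guard: grey metal box 120 (x) x 90 (y) x 40 mm high, 2 kg, loose on the bench. This is the one to switch on. Origin: centre of its underside; z up; -x is its front (to the robot, turned up to 0.3 rad), where the guard is open. All positions below are in this frame, in mm
- red_guard (a joint): angle of the red guard, rad: 0 shut, grows as its front rises and swings back, stop at 0.9. 80 g and a weak spring: drops shut when left. 70 wide, hinged behind the lever at x = 30, z = 44; shut, its top plate (underside z = 70) reaches from x = 22 to -10, then a lip slopes up to the roller. Open in front; cheeks, 64 apart inside, reach down to z = 61
- red_lip (a point): middle of the free-turning black roller, 12 mm thick and 62 long, along the front edge of the red guard: shut at x = -27, z = 86 mm. Moves with the guard. It is the foremost part: a finger standing upright before it, tip below it, and moving to the back, lifts the guard with under 3 N, the roller running up the finger to z = 115
- red_lever (a joint): angle of the red station's lever, rad: 0 off, leaning 0.45 rad to the front (-x); 0.9 on, leaning 0.45 rad to the back. Pivot at x = y = 0, z = 40 mm (box top), 30 mm long. Top-heavy: past upright (0.45) it falls over to its stop and stays; about 1 N at its ball moves it
- red_lever_tip (a point): centre of the 11 mm steel ball on the red station's lever, under the guard; with the lever off at x = -10, y = 0, z = 62 mm
- yellow_box: bench power station with the yellow guard: grey metal box 120 (x) x 90 (y) x 40 mm high, 2 kg, loose on the bench. It is to be left alone. Origin: centre of its underside; z up; -x is its front (to the robot, turned up to 0.3 rad), where the guard is open. All positions below are in this frame, in mm
- yellow_guard (a joint): angle of the yellow guard, rad: 0 shut, grows as its front rises and swings back, stop at 0.9. 80 g and a weak spring: drops shut when left. 70 wide, hinged behind the lever at x = 30, z = 44; shut, its top plate (underside z = 70) reaches from x = 22 to -10, then a lip slopes up to the roller. Open in front; cheeks, 64 apart inside, reach down to z = 61
- yellow_lip (a point): middle of the free-turning black roller, 12 mm thick and 62 long, along the front edge of the yellow guard: shut at x = -27, z = 86 mm. Moves with the guard. It is the foremost part: a finger standing upright before it, tip below it, and moving to the back, lifts the guard with under 3 N, the roller running up the finger to z = 115
- yellow_lever (a joint): angle of the yellow station's lever, rad: 0 off, leaning 0.45 rad to the front (-x); 0.9 on, leaning 0.45 rad to the back. Pivot at x = y = 0, z = 40 mm (box top), 30 mm long. Top-heavy: past upright (0.45) it falls over to its stop and stays; about 1 N at its ball moves it
- yellow_lever_tip (a point): centre of the 11 mm steel ball on the yellow station's lever, under the guard; with the lever off at x = -10, y = 0, z = 62 mm
- bead_pot: small clear pot with a white cap, 38 x 38 x 40 mm, loose; origin at the centre of its underside; a bystander
- glue_bottle: white glue bottle with a blue nozzle, 28 x 28 x 90 mm, loose; origin at the centre of its underside; a bystander
- screwdriver: red-handled screwdriver lying flat, 17 x 177 x 16 mm, loose; origin at the centre of its underside; a bystander
Not all that is in view belongs to the job. Leave any blue or orange look-alike of the red_box alone.

How it is judged:
By the outcome, as a careful person would: the job done as asked, in the order asked, and still so for the second after the job is handed in, with the robot touching nothing.
It also fails if it takes over 35 s, if anything falls off the work surface, if the arm or the gripper's body presses on something with over 40 N, if the wrist force passes 120 N, or if a joint passes its speed limit or range.

## Working session

There is one attempt and no reset: what is moved stays moved. The work goes in short steps, Python scripts to look and compute and a tool call to move; the robot and the scene stay as the last step left them, time stands still between calls to the robot, and variables do not carry over. Pictures are saved under pics/ and viewed, at most 10 in all, crops included, and the job is handed in when it is done.

Besides the shell and the picture viewer there is one more tool, called after ">>>" by a JSON object that holds its "method" and its "body". step_arm: Moves the arm, as the interface text tells. Its arguments: {"type":"object","properties":{"moves":{"type":"array","items":{"type":"array","items":{"type":"number"}}},"hand":{"type":"number"},"newtons":{"type":"number"}},"required":["moves"]}

```bash
mkdir -p pics; ls
python3 - <<'E'
from workcell import r, vision
import cv2,numpy as np
for n in("top","side"):
    p,d=vision.read_camera(n); cv2.imwrite(f"pics/{n}1.png",p[:,:,::-1]); np.savez(f"{n}1.npz",p=p,d=d)
    c=vision.camera_params(n); print(n,c)
print(r.read_state(), r.tcp_to_tips)
E
```

```text
pics
top {'mtx': array([[618.71123333,   0.        , 318.18111629],
       [  0.        , 618.71123333, 237.11827386],
       [  0.        ,   0.        ,   1.        ]]), 'k1': -0.15025182222751596, 'world_to_cam': array([[-8.07498887e-03, -9.99915524e-01,  1.01852450e-02,
        -2.11258459e+02],
       [-9.83073136e-01,  6.07376839e-03, -1.83112858e-01,
         5.20362098e+02],
       [ 1.83035527e-01, -1.14914751e-02, -9.83039135e-01,
         1.20015424e+03],
       [ 0.00000000e+00,  0.00000000e+00,  0.00000000e+00,
         1.00000000e+00]])}
side {'mtx': array([[517.86591308,   0.        , 316.25159207],
       [  0.        , 517.86591308, 237.7340651 ],
       [  0.        ,   0.        ,   1.        ]]), 'k1': -0.06650597240486826, 'world_to_cam': array([[-9.95511283e-01, -9.46381170e-02,  9.54900855e-04,
         5.15022104e+02],
       [-4.66336836e-02,  4.81716457e-01, -8.75085456e-01,
         1.95675269e+02],
       [ 8.23564482e-02, -8.71201975e-01, -4.83967492e-01,
         1.02530576e+03],
       [ 0.00000000e+00,  0.00000000e+00,  0.00000000e+00,
         1.00000000e+00]])}
{'time': 0.1, 'q': array([-1.25121598,  0.52193869, -0.03634065,  1.599891  ,  0.02121135,
        1.02110583, -0.1127879 ]), 'joint_vel': array([ 0.00022692, -0.00152524, -0.00169524, -0.00202429, -0.00078094,
       -0.00094719, -0.00103861]), 'joint_torque': array([ 3.86850632e-03, -9.28488994e+01,  1.98453583e+00, -3.70535946e+01,
        1.82295585e-02,  5.57415246e-03,  7.09371335e-07]), 'eef_pos': array([237.41786146, 577.87584428, 249.8144123 ]), 'orientation': array([-6.08347283e-01, -3.08200844e+00,  1.49262487e-03]), 'force': array([ 0.02244131, -0.31990836, -0.1809618 ]), 'torque': array([0.00574131, 0.00166048, 0.01194298]), 'gripper_force': 0.0, 'gripper_width': 85.58449536321325} 19.0
```

View pics/top1.png

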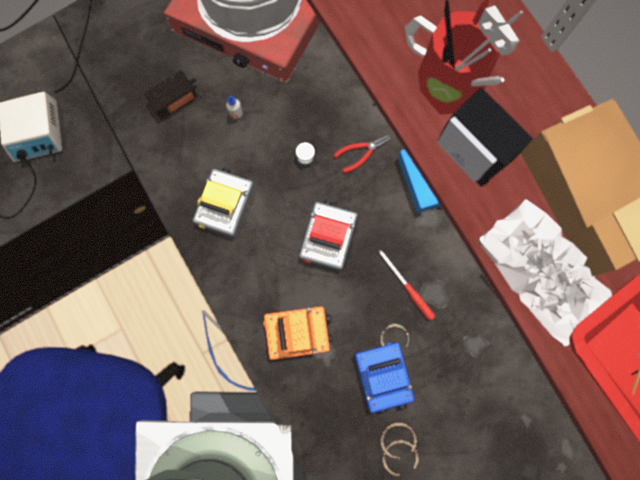

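View pics/side1.png

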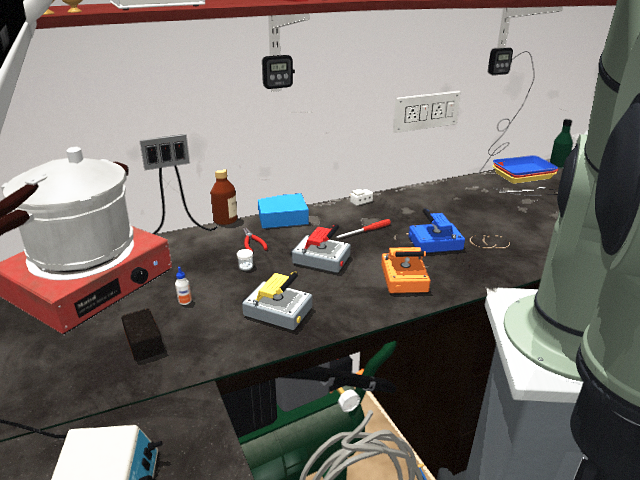

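The top view shows the red station at about (329,235) with its front facing down the image. The yellow one is at (222,202), the screwdriver at (407,285) and the blue and orange look-alikes lower down. The side view shows the red station at (321,248).

```bash
cat > h.py <<'E'
import numpy as np,cv2
from workcell import r,vision
def rays(n,uv):
    c=vision.camera_params(n); uv=np.asarray(uv,float).reshape(-1,1,2)
    s=cv2.undistortPoints(uv,c["mtx"],np.array([c["k1"],0,0,0,0.])).reshape(-1,2)
    R=c["world_to_cam"][:3,:3];t=c["world_to_cam"][:3,3]
    return -R.T@t,np.c_[s,np.ones(len(s))]@R      # origin, dirs (camera z=1)
def plane(n,uv,z):
    o,d=rays(n,uv); return o+d*((z-o[2])/d[:,2])[:,None]
def cloud(n,d):
    v,u=np.mgrid[:480,:640]; o,k=rays(n,np.c_[u.ravel(),v.ravel()])
    return (o+k*d.reshape(-1,1)).reshape(480,640,3)
E
python3 - <<'E'
from h import *
z=np.load("top1.npz");p,d=z["p"],z["d"];P=cloud("top",d)
hsv=cv2.cvtColor(p,cv2.COLOR_RGB2HSV)
roi=np.zeros((480,640),bool);roi[190:285,285:372]=1
red=roi&(hsv[...,1]>150)&((hsv[...,0]<8)|(hsv[...,0]>172))&(hsv[...,2]>80)
Z=P[...,2]
print("table z",np.median(Z[270:300,240:260]))
n,lab,st,ce=cv2.connectedComponentsWithStats(red.astype(np.uint8));i=1+st[1:,4].argmax();m=lab==i
print("red",st[i],P[m].mean(0),np.percentile(Z[m],[5,25,50,75,95]))
for a,b in((30,48),(25,120)):
    m=roi&(Z>a)&(Z<b);xy=P[m][:,:2].astype(np.float32)
    print(a,b,len(xy),cv2.minAreaRect(xy),xy.mean(0))
g=(roi&(Z>25)).astype(np.uint8)
c=max(cv2.findContours(g,0,2)[0],key=cv2.contourArea); print(cv2.minAreaRect(c))
q=cv2.boxPoints(cv2.minAreaRect(c));print(q,plane("top",q,40))
crop=cv2.resize(p[190:285,285:372],None,fx=6,fy=6,interpolation=2);cv2.imwrite("pics/c1.png",crop[:,:,::-1])
s=np.load("side1.npz")["p"];crop=cv2.resize(s[215:280,280:365],None,fx=7,fy=7,interpolation=2);cv2.imwrite("pics/c2.png",crop[:,:,::-1])
E
```

```text
table z -0.18322028337365737
red [311 231  32  14 170] [ 510.92074767 -230.31142526   84.430024  ] [71.25139911 74.80082294 77.10484213 79.59763981 84.64018206]
30 48 1535 ((527.6223754882812, -236.5303955078125), (89.96395874023438, 128.07305908203125), 73.51310729980469) [ 520.39856 -235.29033]
25 120 2584 ((529.2383422851562, -237.00865173339844), (89.96395874023438, 133.80279541015625), 73.51310729980469) [ 522.0612  -235.30092]
((328.51885986328125, 234.43397521972656), (44.09273147583008, 63.735294342041016), 15.94539737701416)
[[298.566   259.01886]
 [316.07547 197.73586]
 [358.4717  209.84909]
 [340.96225 271.13208]] [[ 475.76871232 -175.06755936   40.        ]
 [ 603.0820947  -211.40156151   40.        ]
 [ 577.01357706 -298.30714829   40.        ]
 [ 450.52161742 -260.42990856   40.        ]]
```

View pics/c1.png

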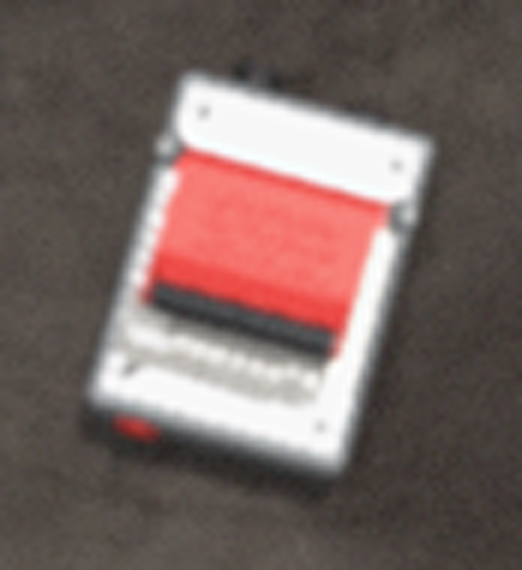

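View pics/c2.png

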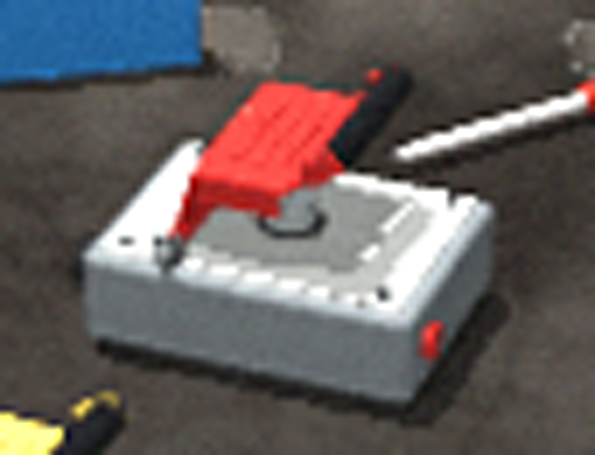

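The top crop shows the black roller from (148,292) to (335,348) in crop pixels and the box's top face corners near (185,75), (432,142), (345,465), (95,395). The side crop shows the guard shut and the front to the right.

Run:
```python
from h import *
z=np.load("top1.npz");p=z["p"];g=cv2.cvtColor(p,cv2.COLOR_RGB2HSV)
print(g[236:252:2,326,2])
roi=np.zeros((480,640),np.uint8);roi[234:252,307:343]=1
w=np.zeros_like(roi);poly=np.array([[316,205],[355,214],[341,262],[303,254]]);cv2.fillPoly(w,[poly],1)
m=((g[...,2]<100)&(g[...,1]<140)&(roi>0)&(w>0)).astype(np.uint8)
n,l,st,ce=cv2.connectedComponentsWithStats(m);i=1+st[1:,4].argmax();v,u=np.nonzero(l==i)
R=cv2.minAreaRect(np.c_[u,v].astype(np.float32));print(st[i],ce[i],R)
b=plane("top",cv2.boxPoints(R),88);print(b,b.mean(0)); print(plane("top",[ce[i]],88))
q=np.array([[185,75],[432,142],[345,465],[95,395]])/6+[284.6,189.6]
c=plane("top",q,40);print(c,c.mean(0),[np.linalg.norm(c[k]-c[k-1]) for k in range(4)])
print([np.arctan2(*(a[::-1][:2])) for a in ((c[0]-c[3])[:2],(c[1]-c[2])[:2])],np.arctan2((c[0]-c[1])[0],(c[0]-c[1])[1]))
# side: roller pixels
s=np.load("side1.npz");ps,d=s["p"],s["d"];h=cv2.cvtColor(ps,cv2.COLOR_RGB2HSV)
q=np.array([[395,85],[345,155]])/7+[279.6,214.6]
print("side roller ends",plane("side",q,88))
```

```text
[242 236 194  78  59  97 149 213]
[310 238  30  12 132] [324.84848485 243.41666667] ((324.6886901855469, 243.3396453857422), (30.081960678100586, 4.395537853240967), 15.945395469665527)
[[ 503.36172945 -197.73230481   88.        ]
 [ 511.74149647 -200.13963233   88.        ]
 [ 494.9876654  -256.48282123   88.        ]
 [ 486.64440914 -254.00806337   88.        ]] [ 499.18382512 -227.09070544   88.        ]
[[ 499.02009722 -227.42473009   88.        ]]
[[ 593.8389387  -210.01243203   40.        ]
 [ 569.83676197 -294.30917654   40.        ]
 [ 458.70364537 -262.84460773   40.        ]
 [ 483.07755896 -178.86394823   40.        ]] [ 526.36422625 -236.50754113   40.        ] [np.float64(115.05786059789365), np.float64(87.64727960173859), np.float64(115.5014662056541), np.float64(87.44620537102779)]
[np.float64(-0.2741410605509771), np.float64(-0.27590420026679435)] 0.2773934241847413
side roller ends [[ 493.78246107 -253.36340994   88.        ]
 [ 507.21214726 -202.01182553   88.        ]]
```

>>> {"method": "step_arm", "body": {"moves": [[-1,0,0,-0.055],[-3,0,0,-0.055],[-3,0,0,0],[-3,0,0,0],[-3,0,0,0],[-3,0,0,0],[-3,0,0,0],[-3,0,0,0],[-3,0,0,0],[-3,0,0,0],[-2,0,0,0]], "hand": 1, "newtons": 20}}

```text
time: 1.2
eef_pos: [527.0, 491.2, 249.7]
orientation: [0.441, 3.11, -0.002]
force: [0.5, 0.3, 1.1]
gripper_width: -0.0
gripper_force: 0.0
```

>>> {"method": "step_arm", "body": {"moves": [[-0.5,-2,0,0],[-0.5,-3,0,0],[-0.5,-3,0,0],[-0.5,-3,0,0],[-0.5,-3,0,0],[-0.5,-3,0,0],[-0.5,-3,0,0],[-0.5,-3,0,0],[-0.5,-3,0,0],[-0.5,-3,0,0],[-0.5,-3,0,0],[-0.5,-3,0,0]]}}

```text
time: 2.4
eef_pos: [485.6, 138.4, 250.1]
orientation: [-0.438, -3.111, 0.0]
force: [0.0, 0.3, -0.2]
gripper_width: -0.1
gripper_force: 0.0
```

>>> {"method": "step_arm", "body": {"moves": [[-0.5,-3,0,0],[-0.5,-3,0,0],[-0.5,-3,0,0],[-0.5,-3,0,0],[-0.5,-3,0,0],[-0.5,-3,0,0],[-0.5,-3,0,0],[-0.5,-3,0,0],[-0.5,-3,0,0],[-0.5,-3,0,0],[-0.5,-2,0,0],[0,0,0,0]]}}

```text
time: 3.6
eef_pos: [449.8, -185.7, 250.2]
orientation: [-0.444, -3.11, 0.001]
force: [-0.5, 0.7, -0.5]
gripper_width: -0.1
gripper_force: 0.0
```

Run:
```python
from h import *
s=r.read_state();print(s["eef_pos"],s["q"],s["orientation"],r.tcp_to_tips)
e=np.array([-.9606,.278]);f=np.array([.278,.9606]);D=np.array([454,-215])-s["eef_pos"][:2];print(D@e,D@f)
```

```text
[ 449.80912324 -185.65069957  250.15941633] [ 0.14426003  0.30498208  0.15512143  1.9616796  -0.05909109  0.87939178
  1.61737475] [-4.43730782e-01 -3.10980166e+00  1.35875720e-03] 19.0
-12.18486174041483 -27.027874254611543
```

>>> {"method": "step_arm", "body": {"moves": [[-0.6,-1.4,0,0],[-0.6,-1.3,0,0],[0,0,2.5,0],[0,0,2.5,0],[0,0,2.5,0],[0,0,2.5,0],[0,0,2.5,0],[0,0,2,0],[0,0,1,0],[0,0,0,0],[0,0,0,0]]}}

```text
time: 4.7
eef_pos: [454.9, -212.5, 95.9]
orientation: [0.438, 3.11, -0.0]
force: [-0.2, -0.1, 1.2]
gripper_width: -0.2
gripper_force: 0.0
```

Run:
```python
from h import *
p,d=vision.read_camera("side");np.savez("s2.npz",p=p,d=d)
cv2.imwrite("pics/s2.png",cv2.resize(p[150:290,240:420],None,fx=4.2,fy=4.2,interpolation=2)[:,:,::-1])
s=r.read_state();print(s["eef_pos"],s["force"])
e=np.array([-.9606,.278]);f=np.array([.278,.9606]);D=np.array([454,-215])-s["eef_pos"][:2];print(D@e,D@f)
c=vision.camera_params("side");W=c["world_to_cam"]
for dz in(19,32):
    q=s["eef_pos"]-[0,0,dz];print(dz,cv2.projectPoints(q[None],cv2.Rodrigues(W[:3,:3])[0],W[:3,3],c["mtx"],np.array([c["k1"],0,0,0,0.]))[0].ravel())
```

```text
[ 455.04950071 -212.50979245   96.16546711] [-0.74992664 -0.49849884  0.27093821]
0.31587268425563364 -2.683854570040104
19 [351.40487042 239.68364777]
32 [351.21758373 244.51339723]
```

View pics/s2.png

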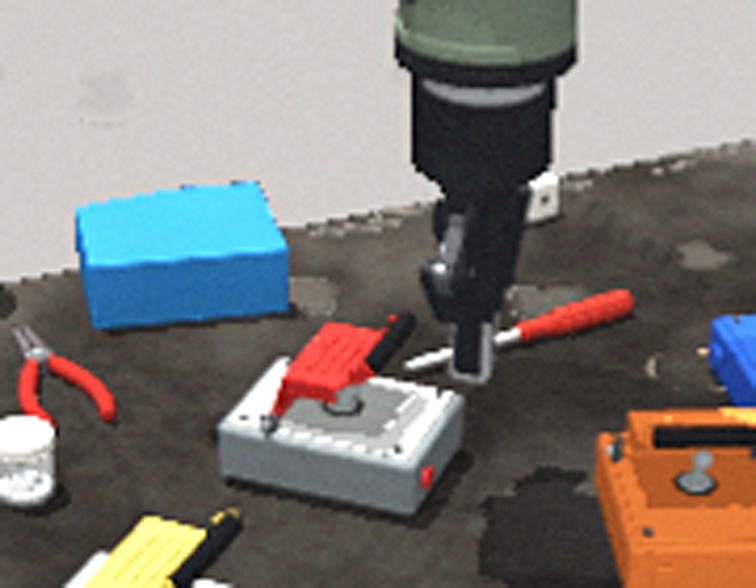

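The side crop shows the fingertip at about (470,380), 19 mm ahead of the TCP as expected. It stands clear in front of the roller, with the guard shut. I'm correcting y and lowering.

>>> {"method": "step_arm", "body": {"moves": [[0,-0.27,0,0],[0,0,1,0],[0,0,0.9,0],[-0.5,0,0,0],[-1,0,0,0],[-0.5,0,0,0],[0,0,0,0],[0,0,0,0]]}}

```text
time: 5.55
eef_pos: [473.1, -220.5, 76.4]
orientation: [0.438, 3.111, -0.0]
force: [-1.0, 0.8, 0.1]
gripper_width: 0.1
gripper_force: 0.0
```

>>> {"method": "step_arm", "body": {"moves": [[-0.3,0,0,0],[-0.3,0,0,0],[-0.3,0,0,0],[-0.3,0,0,0],[-0.3,0,0,0],[-0.3,0,0,0],[-0.3,0,0,0],[0,0,0,0],[0,0,0,0]]}}

```text
time: 6.45
eef_pos: [493.1, -226.2, 76.2]
orientation: [-0.438, -3.111, -0.0]
force: [-1.0, 0.8, 0.7]
gripper_width: -0.1
gripper_force: 0.0
```

```bash
cat > look.py <<'E'
from h import *
import sys
k=sys.argv[1]
p,d=vision.read_camera("side");t,_=vision.read_camera("top")
a=cv2.resize(p[190:280,270:370],(500,450),interpolation=2);b=cv2.resize(t[190:285,285:372],(290,317),interpolation=2)
im=np.zeros((450,790,3),np.uint8);im[:,:500]=a;im[:317,500:]=b
cv2.imwrite(f"pics/{k}.png",im[:,:,::-1])
s=r.read_state();D=s["eef_pos"][:2]-[526,-235.8];print(s["time"],s["eef_pos"],"box xy",D@[.9606,-.278],D@[.278,.9606],s["force"])
E
python3 look.py l1
```

```text
6.55 [ 493.06496119 -226.22548704   76.28214936] box xy -34.299112887758305 0.04133636251646166 [-0.48728326  0.26527117  0.11533086]
```

View pics/l1.png

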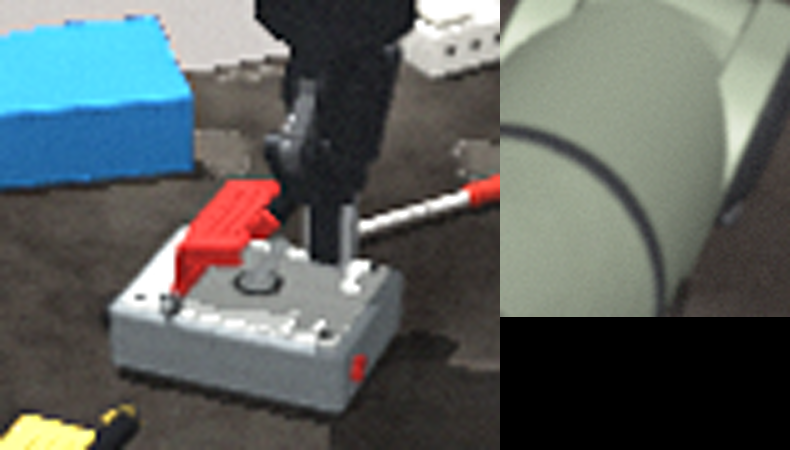

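The side crop shows the roller riding on the finger at about (285,200), with the guard partly up. The lever ball is visible at about (262,250), still off. I'm carrying on backward.

>>> {"method": "step_arm", "body": {"moves": [[-0.3,0,0,0],[-0.3,0,0,0],[-0.3,0,0,0],[-0.3,0,0,0],[-0.3,0,0,0],[0,0,0,0]]}}

```text
time: 7.15
eef_pos: [508.0, -230.5, 76.3]
orientation: [0.438, 3.111, -0.0]
force: [0.0, 0.2, 0.2]
gripper_width: -0.6
gripper_force: 0.1
```

>>> {"method": "step_arm", "body": {"moves": [[-0.3,0,0,0],[-0.3,0,0,0],[-0.3,0,0,0],[-0.2,0,0,0],[0,0,0,0],[0,0,0,0],[0,0,0,0]]}}

```text
time: 7.85
eef_pos: [518.1, -233.4, 76.3]
orientation: [-0.438, -3.111, -0.0]
force: [-0.1, 0.0, 0.2]
gripper_width: 0.1
gripper_force: 0.0
```

```bash
python3 look.py l2
```

```text
7.95 [ 518.12298541 -233.42455129   76.31632734] box xy -8.227034951282354 0.0920459738532447 [ 1.34160136 -0.69457483  0.69081678]
```

View pics/l2.png

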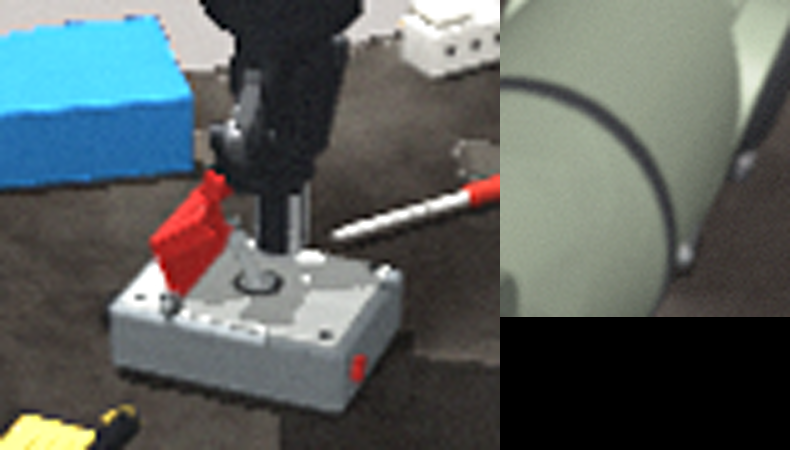

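The guard is wide open at about (190,235). The lever now leans back, from its base at (258,283) to the ball near (235,232). I'll check that against the projected "on" position.

Run:
```python
from h import *
c=vision.camera_params("side");W=c["world_to_cam"]
for x,z in((-10,62),(0,64),(10,62),(0,40)):
    q=np.array([[526+x*.9606,-235.8-x*.278,z]])
    u=cv2.projectPoints(q,cv2.Rodrigues(W[:3,:3])[0],W[:3,3],c["mtx"],np.array([c["k1"],0,0,0,0.]))[0].ravel();print(x,(u-[270,190])*5)
```

```text
-10 [279.37301856 249.28970374]
0 [259.91961653 241.9025665 ]
10 [240.51333658 241.81501749]
0 [259.60638798 285.2134576 ]
```

The ball sits at about the projected "on" spot (240,242), so I'm withdrawing.

>>> {"method": "step_arm", "body": {"moves": [[0.4,0,0,0],[0.6,0,0,0],[0.6,0,0,0],[0.6,0,0,0],[0.6,0,0,0],[0.6,0,0,0],[0.6,0,0,0],[0.8,0,0,0],[0.8,0,0,0],[0.8,0,0,0],[0.8,0,0,0],[0.5,0,0,0]]}}

```text
time: 9.15
eef_pos: [443.4, -212.0, 76.3]
orientation: [-0.438, -3.111, -0.0]
force: [0.6, -0.8, -0.8]
gripper_width: -0.1
gripper_force: 0.0
```

>>> {"method": "step_arm", "body": {"moves": [[1,0,0,0],[1,0,-1,0],[0,0,-2,0],[0,0,-3,0],[0,0,-3,0],[0,0,-3,0],[0,0,0,0],[0,0,0,0],[0,0,0,0]]}}

```text
time: 10.05
eef_pos: [424.4, -206.4, 195.9]
orientation: [-0.438, -3.11, -0.0]
force: [0.2, -0.2, 0.3]
gripper_width: 0.3
gripper_force: 0.0
```

```bash
python3 look.py l3
```

```text
10.15 [ 424.4321874  -206.44204661  195.6011759 ] box xy -105.72755182762337 -0.0346018786782412 [-0.24927327  0.04686018 -0.3858495 ]
```

View pics/l3.png

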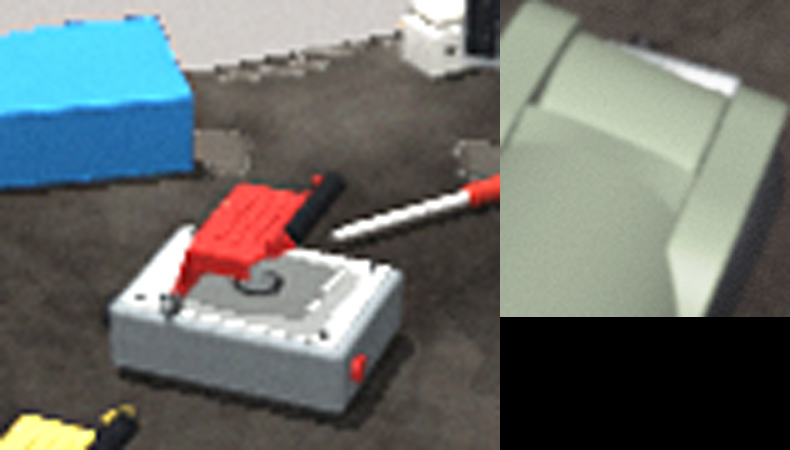

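The guard is shut again, with the roller at (315,205). The base ring at (258,283) is now uncovered because the lever leans back, and the box hasn't moved. I'm handing in.

```bash
python3 -c "
from workcell import r
print(r.finish_job())"
```

```text
the job is handed in; nothing more can be done
None
```

The red station's lever is over to the back ("on"), its guard has dropped shut and the finger is clear; the box did not visibly move, nothing else was touched, and the job was handed in at about 10 s.

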